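# Seat a bearing in the corner pocket of a rail jig and close the keeper

## Task

With the fingertips only, push the loose bearing on the jig straight over against the aluminium rail, then slide it along the rail, keeping it against the rail, all the way home into the corner pocket. Then push the keeper's peg round until the keeper lies right across behind the bearing. Push gently, do not grip or lift the bearing, and leave the nut on the jig and the tools around it where they are.

Things in the scene. Friction and masses are not known exactly. Their poses are not given: they have to be found in the camera images.
- jig: Plywood board fixed to the bench, 160 (x) x 255 (y) x 8 mm, with an aluminium rail, stop and lip. Origin: its underside at bench level (board spans x -80 to 80, y -125 to 130 mm). Axes: z up; y along the rail, away from the pocket; x from the open side towards the rail (the rail is on the far side, the pocket at the -y end, next to the toolbox). The board's top is at z = 8 mm.
- rail (a point): Point on the aluminium rail's bearing-side face (the face x = 50 in the jig's frame), at mid length, top edge. Rail in the jig's frame (mm): x 50 to 70, y -125 to 125, top at z = 17. Rail, stop and lip are smooth and waxed: parts slide on them easily (friction about 0.15; the plywood about 0.6).
- stop (a point): Point on the face of the stop block that closes the rail's -y end, top edge. Block in the jig's frame (mm): x -30 to 50, y -123 to -105, top at z = 22; its face y = -105 looks to +y.
- lip (a point): Point on the inner face of the lip on the open side of the pocket, top edge. Lip in the jig's frame (mm): x -19 to -7, y -105 to -69, top at z = 22, plus a short splayed lead-in to y = -55 and out to x = -26. The pocket between rail and lip is 57 wide.
- pocket (a point): Point on the board's top where the centre of the bearing's underside lies when it touches both rail and stop; at (24, -79, 8) mm in the jig's frame.
- bearing: Plain steel ball bearing, a flat ring 52 mm across and 18 mm high with a 10 mm bore, 0.13 kg (varies), loose and lying flat on the board near the rail's +y end, 15 to 50 mm clear of the rail. Origin: centre of the underside; z up.
- keeper (a joint): Angle of the keeper, a steel bar turning on top of the rail. 0: it lies along the rail, pointing away from the pocket (+y of the jig); negative: it leans out behind the rail (+x); it grows anticlockwise seen from above as it closes, up to its end stop at 1.57, lying across the track (-x), 3 mm clear of a seated bearing. Light friction: about 1 N at the peg moves it, and it stays where left.
- keeper_pivot (a point): Axis of the keeper on top of the rail, at (60, -45) mm in the jig's frame. The bar is 10 mm wide, reaches 39 mm from this axis and lies 18 to 26 mm above the bench; range of the joint -0.6 to 1.57.
- keeper_peg (a point): Top centre of the upright steel peg near the bar's free end: 8 mm in diameter, 32 mm from the pivot, rising from z 26 to 56 mm above the bench. Pushing it sideways turns the keeper.
- steel_box: Grey steel toolbox, fixed, 176 (x) x 307 (y) x 108 mm plus a handle on the lid up to about 150 mm; it stands to the right of the jig, beside the pocket end: keep the gripper and arm clear of it. Origin: about the centre of its underside, axes as the world's. (A desk lamp's shade also hangs over the far left of the bench, from about 0.4 m up.)
- hex_nut: Loose steel hexagon nut, 32 x 34 x 16 mm, on the open part of the board outside the lip; not part of the work, leave it. Origin: centre of its underside.
- screwdriver: Loose screwdriver, 50 x 190 x 31 mm, with a fluted handle, lying on the bench in the right half, right of the toolbox; leave it. Origin: centre of its underside.
- wrench: Loose small open-ended spanner, 33 x 138 x 6 mm, lying on the bench in front of the toolbox; leave it. Origin: centre of its underside.
Things that resemble listed ones, but are neither listed nor needed, are in the scene too. Of the things like the bearing, leave any that is green or pink; of the rest the smaller one is meant.

How it is judged:
By the outcome, as a careful person would: the job done as asked, in the order asked, and still so for the second after the job is handed in, with the robot touching nothing.
It also fails if it takes over 64 s, if anything falls off the work surface, if the arm or the gripper's body presses on something with over 40 N, if the wrist force passes 120 N, or if a joint passes its speed limit or range.

## Robot

A 6-joint arm with a two-finger parallel gripper is mounted at the origin on a cart in front of the work surface, level with it; the furniture and walls round the work are solid. World frame = base frame: x ahead of the robot, y to its left, z up, the work surface at z = 0. Lengths are in m, angles in degrees, forces in N, time in s.
With the tool pointing down it reaches from about 0.325 to 0.9 m from the base axis. Payload 6.1 kg.
Tool frame: the origin (TCP) lies at the centre of the arm's flange, where the gripper is bolted on; the fingertips stand 173 mm ahead of it and the grasp point (between the pads) lies 155 mm ahead of it; x points along the fingers, z is the direction in which the jaws open and shut, and the axes are right-handed (so a half turn about x gives the same grasp; the last joint's range is limited). The gripper opens to 85 mm and grips with 20 to 120 N. Pads are 22 mm wide; open, the fingers measure 114 mm over their backs; the gripper's body (76 mm by 85 mm) begins 54 mm behind the grasp point. The pads swing forward as they close: fully open they stand 13 mm farther back than shut.
Start: joints at [-75.464, 12.628, 87.462, -0, 79.91, -7.225], TCP at [0.232, -0.58, 0.405] pointing down, gripper open.
Joint ranges: [-170.65, 170.65], [-52.31, 119.04], [5.05, 147.46], [-71.25, 251.25], [11.57, 151.72], [-153.62, 153.62]. Speed limits (degrees/s): [147.25, 147.25, 172.46, 180, 180, 180].

## Interface

Orientations are given as a 3x3 rotation matrix whose columns are the frame's x, y, z axes.
In Python, from cell import get_state, capture, order, boxes_of, cut_out, place_of gives the robot as it stands. The module is installed in compiled form; this text tells all that it offers.
- The arm moves only by the tool step_arm, never from a script. Its argument "moves" is a list of rows, each a list of 3 entries, a list of its own where there are three numbers: the shift along the world's x, y, z in mm, then the turn about the world's z in degrees, then the opening, from -1 (shut) to 1 (fully open). A call has 1 to 8 rows; each row shifts and turns the commanded pose from where the row before left it; what a row does not reach is not made up. A row lasts 1/12 s, in which the tool goes at most 41.7 mm and 7.16 degrees, less where a joint would pass 70% of its speed; a pose out of reach is approached as far as the arm can. A call is refused whole if a number of a shift passes 41.7 or a number of a turn 7.16, either way. A call with a gripper value outside its range is refused whole. The fingers move at their own pace and stop on an object; "grip_force" is the grip in N (left out, the last holds). Time passes only in rows, so rows that do not move let the fingers close. It gives the time, the measured TCP pose, the force and the opening at its end, in the units of the state.
- get_state(): the state, without advancing time (a new reading comes with each control period).
- capture(name): name is "scene" or "top"; returns a dict with "color" (480x640x3 uint8, red, green, blue), "camera_matrix" (3x3 intrinsics, pixels), "k1" (the pictures are not rectified: a ray, as slopes to the right and down, at radius r is drawn at 1 + k1 r^2 times it, then the intrinsics apply), "xyz" and "attitude" of the camera in the world. Camera axes: x right, y down, z forward; pixel columns grow to the right and rows downward; lengths in m; the calibration is good to about 2 mm. A picture is of the moment at which its call begins. There is no depth.
- order.close_job(): hands the job in, once; it reports no verdict.
Trained networks look in a picture, given as the dict that the camera call returned (one of the last four; its "shot" number tells which), for a name from the list of things; names that differ only in an ending like _2 or _b are one class to them, and where a whole thing is asked for, a point or a joint stands for the part that bears it (a point fixed in the world has none). Each returns a list of dicts, best first, with "conf" (0 to 1); they miss things now and then, are a little off and sometimes report something else, mostly with a low value. They report only what shows in the picture. A call takes as long as a camera call. They do not tell look-alikes from the thing itself.
- boxes_of(picture, thing): "bbox" ([left, top, width, height] in pixels, round what is visible of it).
- cut_out(picture, thing): "region" (480x640 bool, what is visible of it) and "bbox" ([left, top, width, height] in pixels, round what is visible of it).
- place_of(picture, thing): "pixel" ([row, column] in pixels: a listed point, or the origin of a listed thing).
The state is a dict: "clock": time; "joint_pos": joint angles; "joint_velocities": joint speeds; "joint_torque": joint torques, N m; "ee_pos": TCP position; "ee_rot": TCP orientation; "wrist_force": force on the tool from outside, world axes, zero at the start; "ft_torque": the same for the moment, N m; "opening": opening from 0.0 (shut) to 1.0 (fully open).
Only numpy, scipy, OpenCV 4.12 (cv2) and the standard library are available. Lean on these libraries where they do the work, as an engineer would, in place of code of your own. Each camera call takes 0.05 s, during which the arm holds its last target.

## Working session

There is one attempt and no reset: what is moved stays moved. The work goes in short steps, Python scripts to look and compute and a tool call to move; the robot and the scene stay as the last step left them, time stands still between calls to the robot, and variables do not carry over. Pictures are saved under pics/ and viewed, and the job is handed in when it is done.

Besides the shell and the picture viewer there is one more tool, called after "Call:" as name(argument=value, ...), one argument or row to a line, values as JSON. step_arm: Moves the arm, as the interface text tells. Its arguments: {"type":"object","properties":{"moves":{"type":"array"},"grip_force":{"type":"number"}},"required":["moves"]}

```bash
mkdir -p pics; ls; python3 - <<'E'
from cell import *
import cv2,numpy as np,pickle
s=get_state(); print({k:np.round(v,3).tolist() for k,v in s.items()})
for n in("scene","top"):
    p=capture(n); cv2.imwrite(f"pics/{n}0.png",p["color"][:,:,::-1])
    print(n,p["shot"],p["camera_matrix"],p["k1"],p["xyz"],p["attitude"])
    for t in["jig","rail","stop","lip","pocket","keeper_pivot","keeper_peg","bearing","hex_nut","steel_box"]:
        print(t,[(np.round(d["pixel"],1).tolist(),round(d["conf"],2)) for d in place_of(p,t)][:5])
    for t in["bearing","keeper","keeper_peg"]:
        print(t,[(np.round(d["bbox"],1).tolist(),round(d["conf"],2)) for d in boxes_of(p,t)])
E
```

```text
pics
{'clock': 0.0, 'joint_pos': [-75.463, 12.676, 87.527, -0.0, 79.911, -7.225], 'joint_velocities': [0.036, -0.016, -0.023, -0.067, -0.035, 0.017], 'joint_torque': [0.002, -49.69, -38.939, 0.0, 0.011, 0.0], 'ee_pos': [0.232, -0.58, 0.404], 'ee_rot': [[-0.001, 0.929, 0.371], [0.002, 0.371, -0.929], [-1.0, 0.0, -0.002]], 'wrist_force': [0.118, -0.606, 0.584], 'ft_torque': [-0.0, -0.005, -0.02], 'opening': 0.998}
scene 1 [[586.23706496   0.         325.57676733]
 [  0.         586.23706496 241.20901839]
 [  0.           0.           1.        ]] 0.009363085888186604 [-0.15436418  1.25478904  1.13312747] [[-0.84991725 -0.34434978  0.39882815]
 [-0.52687388  0.54580141 -0.65154029]
 [ 0.00667679 -0.76388746 -0.64531493]]
jig [([285.3, 288.0], 0.95), ([255.1, 294.1], 0.61)]
rail [([276.3, 270.6], 0.6), ([260.3, 265.3], 0.21)]
stop [([253.1, 294.8], 0.95)]
lip [([257.7, 299.9], 0.68), ([286.0, 288.3], 0.56), ([262.4, 272.4], 0.33)]
pocket [([258.9, 291.1], 0.69)]
keeper_pivot [([262.6, 273.9], 0.86)]
keeper_peg [([262.1, 268.8], 0.4)]
bearing [([343.2, 248.1], 0.97), ([369.2, 207.1], 0.84
[... 520 characters left out ...]
 [[-0.01920863 -0.98404159  0.1768988 ]
 [-0.99960117  0.02256487  0.0169803 ]
 [-0.02070102 -0.17650208 -0.98408256]]
jig [([225.1, 272.0], 0.96)]
rail [([211.0, 266.1], 0.8)]
stop [([213.5, 299.7], 0.63)]
lip [([223.6, 296.7], 0.75)]
pocket [([215.3, 292.3], 0.98)]
keeper_pivot [([205.8, 277.0], 0.6)]
keeper_peg [([204.3, 265.8], 0.37)]
bearing [([238.9, 258.8], 0.66), ([229.9, 173.5], 0.64), ([273.6, 189.4], 0.63), ([235.4, 206.3], 0.61)]
hex_nut [([236.0, 294.7], 0.62)]
steel_box []
bearing [([184.0, 266.2, 14.3, 13.0], 0.72), ([192.9, 226.4, 23.8, 24.1], 0.63), ([250.7, 230.0, 16.0, 17.4], 0.62), ([161.2, 218.2, 25.1, 21.1], 0.6)]
keeper [([266.8, 206.7, 17.4, 4.6], 0.54)]
keeper_peg []
```

View pics/scene0.png

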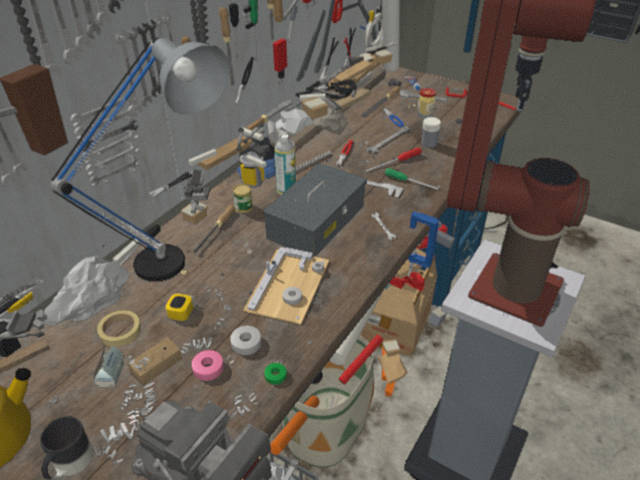

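View pics/top0.png

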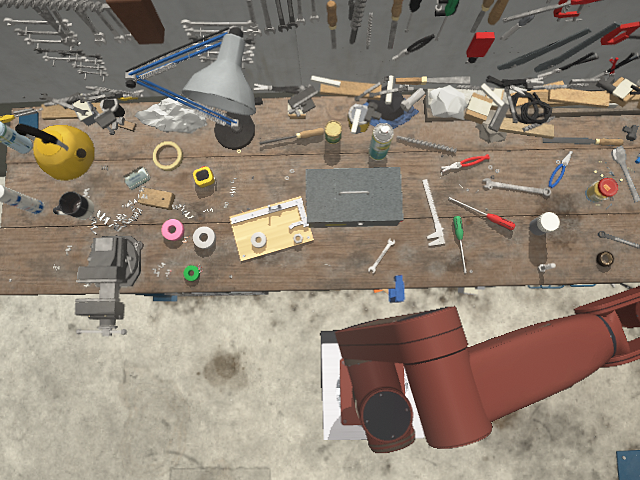

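```bash
python3 - <<'E'
import cv2
a=cv2.imread("pics/scene0.png")[220:400,170:350]
cv2.imwrite("pics/scene0c.png",cv2.resize(a,None,fx=3.3,fy=3.3,interpolation=cv2.INTER_CUBIC))
a=cv2.imread("pics/top0.png")[180:290,150:320]
cv2.imwrite("pics/top0c.png",cv2.resize(a,None,fx=4.7,fy=4.7,interpolation=cv2.INTER_CUBIC))
E
```

```text
(no output)
```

View pics/scene0c.png

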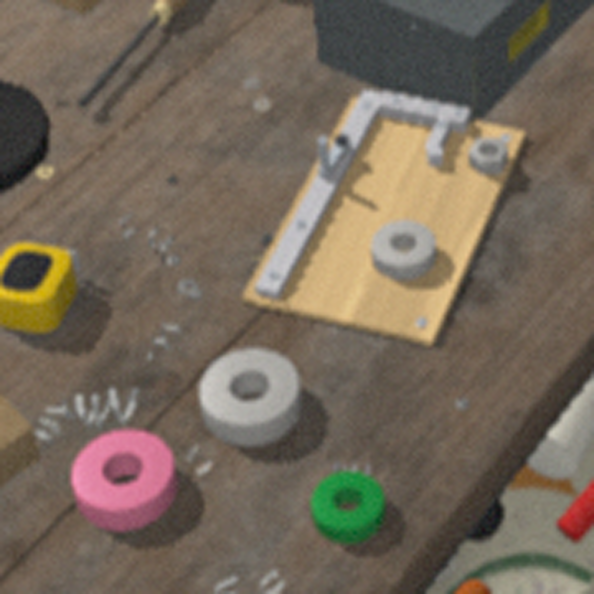

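View pics/top0c.png

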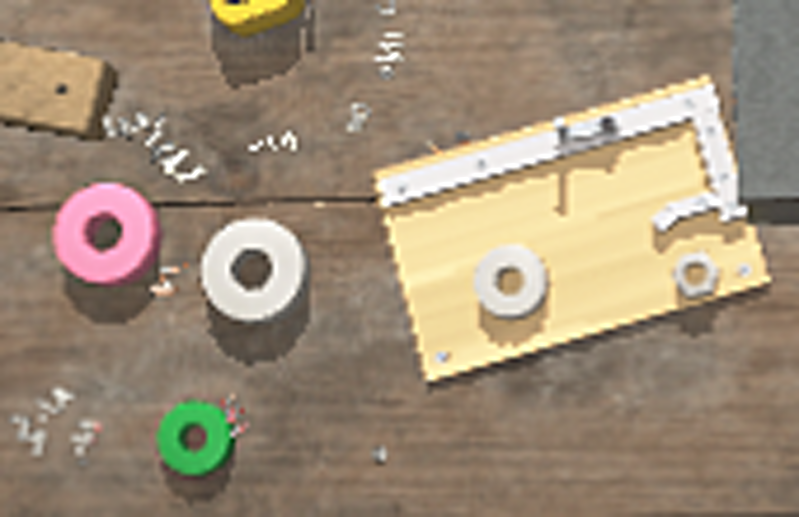

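Candidates for the bearing are the small grey ring on the jig at scene (293,296), the large grey ring at (246,340), the pink one at (208,365) and the green one at (275,373). Pink and green are excluded. The smaller grey one lies on the board near the rail's +y end, as described, and both enlarged crops confirm it. The keeper, with its peg at about scene (268,262), lies roughly along the rail. Next I fit the jig pose.

```bash
cat > h.py <<'E'
import numpy as np,cv2
from scipy.optimize import least_squares
def project(p,X):
    X=np.atleast_2d(X); R=np.array(p["attitude"]); c=(X-np.array(p["xyz"]))@R
    s=c[:,:2]/c[:,2:]; r2=(s**2).sum(1,keepdims=True); s=s*(1+p["k1"]*r2)
    K=np.array(p["camera_matrix"]); return s*[K[0,0],K[1,1]]+K[:2,2]
def ray(p,uv,z):
    K=np.array(p["camera_matrix"]); d=(np.array(uv,float)-K[:2,2])/[K[0,0],K[1,1]]
    s=d.copy()
    for _ in range(10): s=d/(1+p["k1"]*(s@s))
    v=np.array(p["attitude"])@np.r_[s,1]; o=np.array(p["xyz"]); return o+v*(z-o[2])/v[2]
def jig2w(q,P):
    P=np.atleast_2d(np.array(P,float))/1000; c,s=np.cos(q[2]),np.sin(q[2])
    return np.c_[q[0]+c*P[:,0]-s*P[:,1], q[1]+s*P[:,0]+c*P[:,1], P[:,2]]
def w2jig(q,W):
    W=np.atleast_2d(np.array(W,float)); d=W[:,:2]-q[:2]; c,s=np.cos(q[2]),np.sin(q[2])
    return np.c_[c*d[:,0]+s*d[:,1], -s*d[:,0]+c*d[:,1], W[:,2]]*1000
E
python3 - <<'E'
from h import *
from cell import *
import pickle
P={n:capture(n) for n in("scene","top")}
pickle.dump(P,open("P0.pkl","wb"))
un=lambda c,f,o:(np.array(c)+.5)/f-.5+np.array(o)
mod=np.array([[80,130,8],[80,-125,8],[-80,-125,8],[-80,130,8]])
top=[un(c,4.7,(150,180)) for c in [(376,170),(710,76),(770,283),(428,382)]]
sc=[un(c,3.3,(170,220)) for c in [(246,297),(355,97),(525,130),(432,345)]]
obs=[]
for m,t,s in zip(mod,top,sc): obs+=[("top",m,t),("scene",m,s)]
# network points
pts={"jig":(0,0,0),"rail":(50,0,17),"pocket":(24,-79,8),"keeper_pivot":(60,-45,26)}
for n in P:
    for k,m in pts.items():
        d=place_of(P[n],k)
        if d and d[0]["conf"]>.5: obs.append((n,m,np.array(d[0]["pixel"])[::-1]))
def f(q): return np.concatenate([project(P[n],jig2w(q,m))[0]-u for n,m,u in obs])
for sel in ("top","scene","both"):
    o=[x for x in obs if sel=="both" or x[0]==sel]
    g=lambda q: np.concatenate([project(P[n],jig2w(q,m))[0]-u for n,m,u in o])
    best=min((least_squares(g,[.45,.3,a],loss="soft_l1") for a in(0,.3,-.3,1.5,-1.5)),key=lambda r:r.cost)
    print(sel,best.x[:2],np.degrees(best.x[2]),np.round(g(best.x).reshape(-1,2),1).tolist())
q=best.x; np.save("q.npy",q)
for n,t in(("scene",None),("top",None)):
    for d in place_of(P[n],"bearing"):
        w=ray(P[n],np.array(d["pixel"])[::-1],.008); print(n,np.round(d["pixel"]),round(d["conf"],2),np.round(w,4),np.round(w2jig(q,w),1))
    for d in cut_out(P[n],"bearing"):
        ys,xs=np.nonzero(d["region"]); print(" cut",d["bbox"],np.round(w2jig(q,ray(P[n],(xs.mean(),ys.mean()),.02)),1))
E
```

```text
top [0.53627525 0.31994912] 14.925637448093992 [[-0.9, 0.5], [0.0, 0.0], [0.1, 0.4], [-0.4, 0.3], [-0.3, 1.5], [8.5, -25.7], [-1.0, -2.8], [3.1, -0.0]]
scene [0.53403987 0.32327116] 15.003041369151855 [[-1.4, 0.1], [-0.2, -0.4], [0.6, 0.4], [0.4, -0.8], [1.1, -0.1], [-0.7, 1.9], [2.4, -2.3], [-2.0, 0.8]]
both [0.53530284 0.32148274] 15.031920783015522 [[-1.4, 0.9], [-1.4, -0.5], [-0.5, 0.3], [-0.3, -0.9], [-0.3, 0.6], [0.6, -0.1], [-0.8, 0.7], [0.4, -1.5], [1.1, -0.7], [-0.7, 1.3], [2.4, -2.8], [-2.0, 0.3], [-0.8, 1.8], [8.0, -25.4], [-1.5, -2.6], [2.6, 0.2]]
scene [366. 209.] 0.98 [0.5334 0.6559 0.008 ] [[ 84.9 323.5   8. ]]
scene [378. 275.] 0.83 [0.3801 0.6    0.008 ] [[-77.6 309.3   8. ]]
scene [342. 249.] 0.79 [0.4978 0.5483 0.008 ] [[ 22.6 228.8   8. ]]
scene [300. 294.] 0.62 [0.4836 0.3692 0.008 ] [[-37.6  59.5   8. ]]
 cut [231.0, 327.7, 29.6, 29.7] [[ 28.5 234.4  20. ]]
 cut [261.9, 365.5, 22.1, 21.0] [[-76.2 306.5  20. ]]
 cut [191.0, 348.3, 35.3, 38.6] [[ 83.8 330.6  20. ]]
 cut [283.9, 287.2, 18.0, 16.9] [[-29.1  57.   20. ]]
 cut [371.5, 212.2, 21.6, 29.2] [[-199.8 -299.8   20. ]]
top [228. 172.] 0.83 [0.5454 0.6593 0.008 ] [[ 97.4 323.6   8. ]]
top [241. 261.] 0.76 [0.4937 0.3558 0.008 ] [[-31.3  43.9   8. ]]
top [272. 190.] 0.66 [0.3922 0.594  0.008 ] [[-67.5 300.3   8. ]]
top [236. 204.] 0.58 [0.5142 0.5509 0.008 ] [[ 39.1 227.    8. ]]
 cut [254.3, 231.8, 13.4, 19.0] [[-29.6  48.2  20. ]]
 cut [161.6, 220.0, 23.0, 22.0] [[ 85.9 322.1  20. ]]
 cut [180.9, 265.0, 17.6, 18.6] [[-74.5 294.6  20. ]]
 cut [194.9, 223.8, 20.8, 29.1] [[ 30.6 224.6  20. ]]
```

```bash
cat >> h.py <<'E'
def overlay(p,q,fn,win,f,circ=None,shift=(0,0),kth=None):
    x0,y0,w,h=win; im=cv2.resize(p["color"][y0:y0+h,x0:x0+w,::-1],None,fx=f,fy=f,interpolation=cv2.INTER_CUBIC)
    def poly(W,col):
        u=project(p,W)+shift; u=((u+.5-[x0,y0])*f-.5)
        cv2.polylines(im,[np.round(u*8).astype(np.int32)],True,col,1,cv2.LINE_AA,3)
    box=lambda a,b,c,d,z:[[a,c,z],[b,c,z],[b,d,z],[a,d,z]]
    for B,col in((box(-80,80,-125,130,8),(0,0,255)),(box(50,70,-125,125,17),(255,0,0)),(box(-30,50,-123,-105,22),(0,160,0)),(box(-19,-7,-105,-69,22),(255,0,255))):
        poly(jig2w(q,B),col)
    t=np.linspace(0,2*np.pi,60)
    if circ is not None:
        for z in(8,26): poly(jig2w(q,np.c_[circ[0]+26*np.cos(t),circ[1]+26*np.sin(t),0*t+z]),(255,255,0))
    if kth is not None:
        c,s=np.cos(kth),np.sin(kth)
        poly(jig2w(q,[[60-5*c,-45-5*s,26],[60+5*c,-45+5*s,26],[60+5*c-39*s,-45+5*s+39*c,26],[60-5*c-39*s,-45-5*s+39*c,26]]),(0,200,255))
        for z in (26,56): poly(jig2w(q,np.c_[60-32*s+4*np.cos(t),-45+32*c+4*np.sin(t),0*t+z]),(0,200,255))
    cv2.imwrite(fn,im)
E
python3 - <<'E'
from h import *
import pickle
P=pickle.load(open("P0.pkl","rb")); q=np.load("q.npy")
overlay(P["top"],q,"pics/ov_top.png",(220,185,110,85),7,(-28,50),kth=-.2)
overlay(P["scene"],q,"pics/ov_sc.png",(240,240,100,90),6.6,(-28,50),kth=-.2)
E
```

```text
(no output)
```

View pics/ov_top.png

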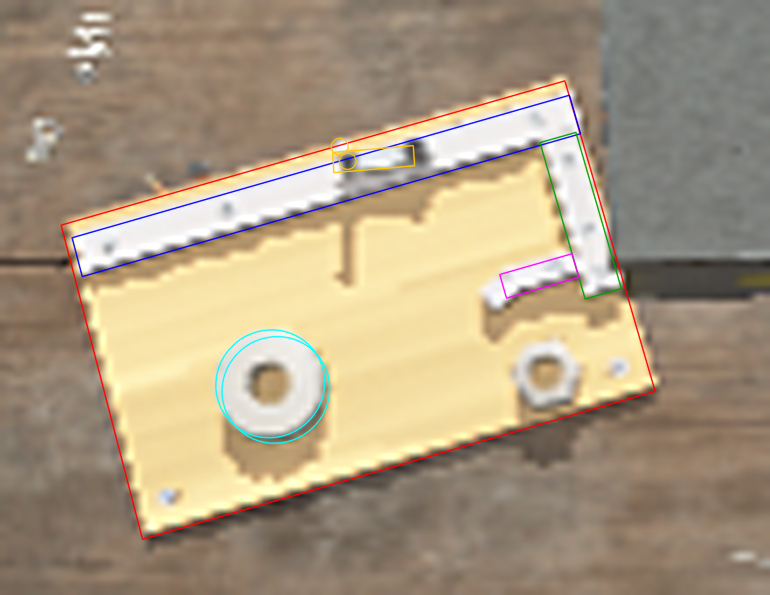

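View pics/ov_sc.png

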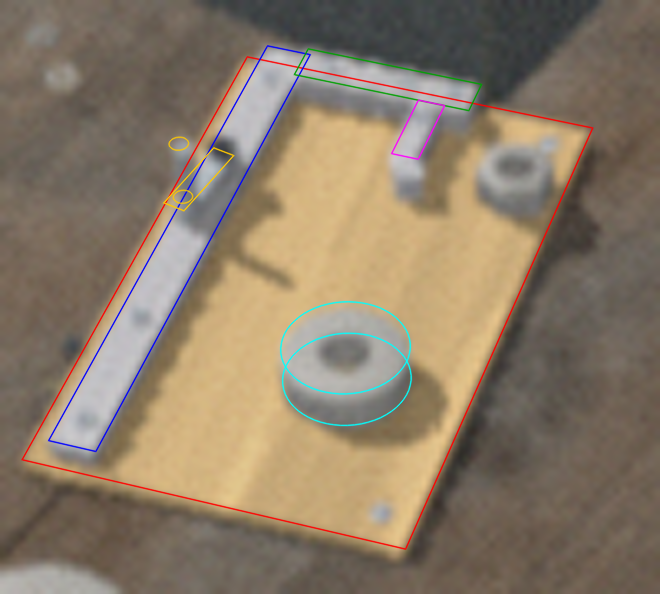

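Call:
step_arm(
  moves=[
    [[40,0,0],0,-1],
    [[40,40,0],0,-1],
    [[40,40,0],0,-1],
    [[40,40,0],0,-1],
    [[20,40,0],-2,-1],
    [[0,40,0],-5,-1],
    [[0,40,0],0,-1],
    [[0,40,0],0,-1],
  ],
  grip_force=20,
)

```text
clock: 2.77
ee_pos: [0.3788, -0.3329, 0.4044]
ee_rot: [[-0.0, 0.967, 0.255], [0.0, 0.255, -0.967], [-1.0, 0.0, -0.0]]
wrist_force: [0.7, 1.0, -0.1]
opening: -0.004
```

The overlay agrees with the board, rail, stop, lip and bearing to within about 2 mm in both views. The bearing centre is at about jig (-28, 50). The keeper leans slightly behind the rail. I'm moving over.

Call:
step_arm(
  moves=[
    [[5,40,0],0,-1],
    [[5,40,0],0,-1],
    [[5,40,0],0,-1],
    [[5,40,0],0,-1],
    [[5,40,0],0,-1],
    [[5,40,0],0,-1],
    [[5,40,0],0,-1],
    [[5,40,0],0,-1],
  ],
)

```text
clock: 3.43
ee_pos: [0.4184, -0.0129, 0.4052]
ee_rot: [[0.001, 0.967, 0.254], [-0.0, 0.254, -0.967], [-1.0, 0.001, 0.001]]
wrist_force: [1.4, -0.6, -0.3]
opening: -0.0
```

Call:
step_arm(
  moves=[
    [[0,40,0],0,-1],
    [[0,40,0],0,-1],
    [[0,40,0],0,-1],
    [[0,40,0],0,-1],
    [[0,40,0],0,-1],
    [[0,40,0],0,-1],
    [[0,40,0],0,-1],
    [[0,0,0],0,-1],
  ],
)

```text
clock: 4.1
ee_pos: [0.4177, 0.2706, 0.4049]
ee_rot: [[0.0, 0.966, 0.26], [0.003, 0.26, -0.966], [-1.0, 0.001, -0.003]]
wrist_force: [-1.0, -0.2, 0.7]
opening: 0.0
```

Call:
step_arm(
  moves=[
    [[11,39,-30],0,-1],
    [[11,39,-30],0,-1],
    [[0,0,-40],0,-1],
    [[0,0,-40],0,-1],
    [[0,0,-40],0,-1],
    [[0,0,-20],0,-1],
    [[0,0,0],0,-1],
    [[0,0,0],0,-1],
  ],
)

```text
clock: 4.77
ee_pos: [0.4366, 0.3292, 0.2143]
ee_rot: [[-0.002, 0.967, 0.255], [-0.001, 0.255, -0.967], [-1.0, -0.003, 0.001]]
wrist_force: [0.4, 0.2, 0.7]
opening: -0.0
```

```bash
cat > look.py <<'E'
import sys
from h import *
from cell import *
tag=sys.argv[1]; circ=eval(sys.argv[2]); kth=float(sys.argv[3])
q=np.load("q.npy"); s=get_state()
print(s["clock"],np.round(s["ee_pos"],4),np.round(s["wrist_force"],1),s["opening"], "tip jig",np.round(w2jig(q,np.array(s["ee_pos"])+.173*np.array(s["ee_rot"])[:,0]),1))
overlay(capture("top"),q,f"pics/{tag}_t.png",(220,185,110,85),7,circ,kth=kth)
overlay(capture("scene"),q,f"pics/{tag}_s.png",(240,240,100,90),6.6,circ,kth=kth)
E
python3 look.py a "(-28,50)" -0.2
```

```text
4.7667 [0.4366 0.3292 0.2143] [0.4 0.2 0.7] -1.0786205736610038e-05 tip jig [[-93.8  33.   41.3]]
```

View pics/a_t.png

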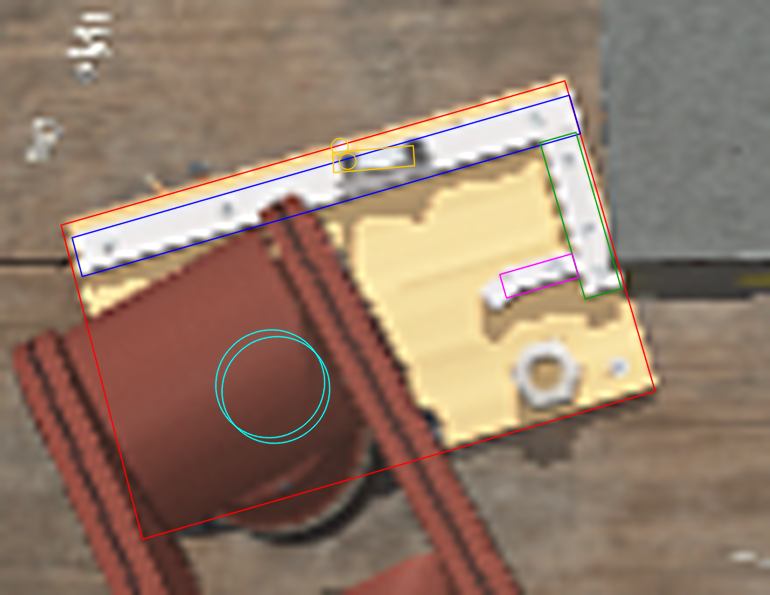

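View pics/a_s.png

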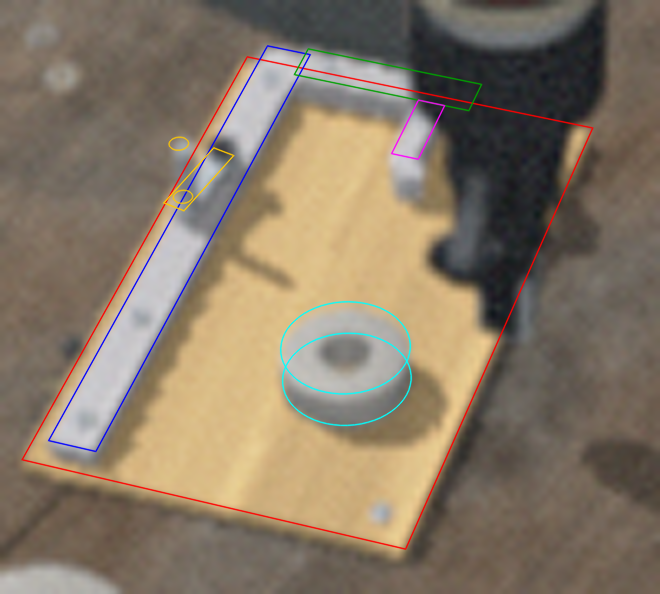

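```bash
python3 - <<'E'
from h import *; import pickle
P=pickle.load(open("P0.pkl","rb"))
from cell import get_state
s=get_state(); R=np.array(s["ee_rot"]); t=np.array(s["ee_pos"])+.173*R[:,0]
for a in(-.011,.011):
    for b in (-.0145,.0145):
        u=project(P["scene"],t+a*R[:,1]+b*R[:,2])[0]; print(a,b,np.round((u+.5-[240,240])*6.6))
E
python3 - <<'E'
import cv2
a=cv2.imread("pics/a_s.png")[200:400,380:600]; cv2.imwrite("pics/a_s2.png",cv2.resize(a,None,fx=3,fy=3))
E
```

```text
-0.011 -0.0145 [523. 351.]
-0.011 0.0145 [544. 301.]
0.011 -0.0145 [470. 339.]
0.011 0.0145 [492. 290.]
```

View pics/a_s2.png

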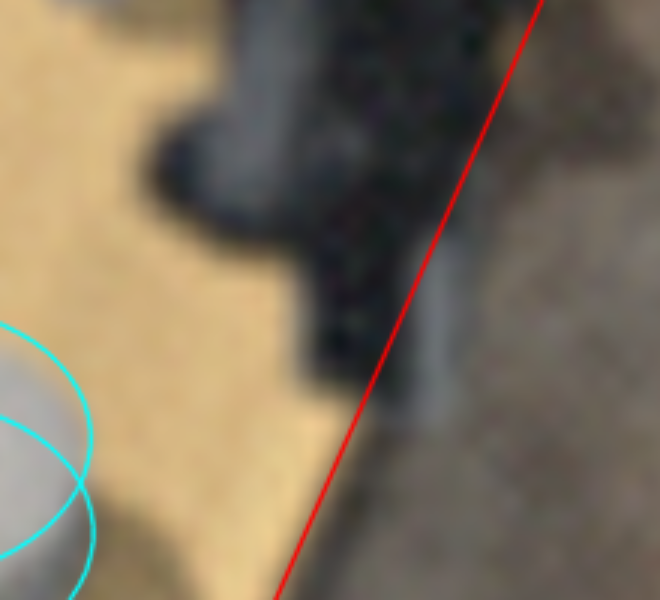

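Call:
step_arm(
  moves=[
    [[0,0,0],0,-1],
    [[0,0,0],0,-1],
  ],
)

```text
clock: 5.03
ee_pos: [0.438, 0.3302, 0.2176]
ee_rot: [[0.004, 0.967, 0.255], [0.002, 0.255, -0.967], [-1.0, 0.004, -0.001]]
wrist_force: [-0.5, 0.8, 0.2]
opening: -0.003
```

Call:
step_arm(
  moves=[
    [[2,18,0],0,-1],
    [[0,0,-14],0,-1],
    [[0,0,-14],0,-1],
    [[0,0,0],0,-1],
    [[0,0,0],0,-1],
  ],
)

```text
clock: 5.45
ee_pos: [0.4388, 0.3476, 0.1875]
ee_rot: [[-0.0, 0.967, 0.255], [-0.0, 0.255, -0.967], [-1.0, -0.0, 0.0]]
wrist_force: [-0.1, 0.1, 0.6]
opening: -0.001
```

```bash
cat > st.py <<'E'
from h import *
from cell import *
q=np.load("q.npy"); L=[]
s=get_state(); R=np.array(s["ee_rot"])
print(s["clock"],np.round(s["ee_pos"],4),"F",np.round(s["wrist_force"],1),"yaw rel jig",round(np.degrees(np.arctan2(R[1,1],R[0,1])-q[2]),1),"tip jig",np.round(w2jig(q,np.array(s["ee_pos"])+.173*R[:,0]),1))
E
cat > sc.py <<'E'
import sys
exec(open("st.py").read())
overlay(capture("scene"),q,f"pics/{sys.argv[1]}.png",(240,240,100,90),6.6,eval(sys.argv[2]),kth=float(sys.argv[3]))
E
python3 sc.py b "(-28,50)" -.2
```

```text
5.45 [0.4388 0.3476 0.1875] F [-0.1  0.1  0.6] yaw rel jig -0.3 tip jig [[-86.5  50.3  14.5]]
```

View pics/b.png

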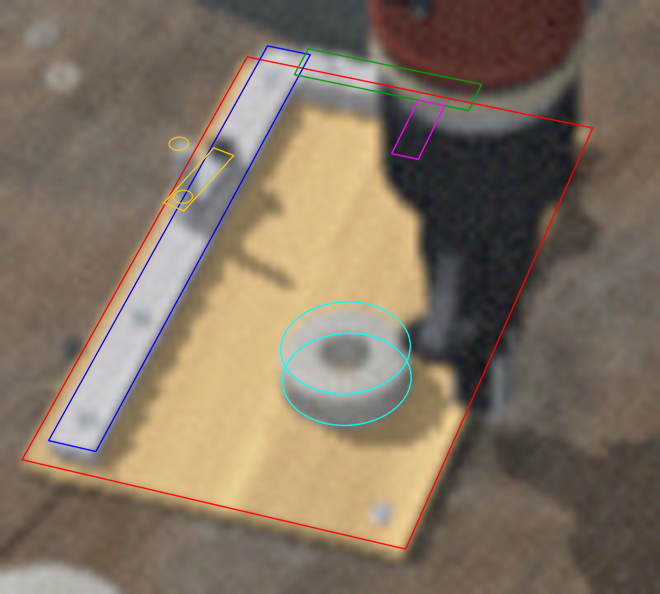

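Call:
step_arm(
  moves=[
    [[9,1,0],0,-1],
    [[8,1,0],0,-1],
    [[4.8,1.3,0],0,-1],
    [[4.8,1.3,0],0,-1],
    [[4.8,1.3,0],0,-1],
    [[4.8,1.3,0],0,-1],
    [[4.8,1.3,0],0,-1],
    [[0,0,0],0,-1],
  ],
)

```text
clock: 6.17
ee_pos: [0.4809, 0.3564, 0.1872]
ee_rot: [[0.001, 0.967, 0.255], [0.0, 0.255, -0.967], [-1.0, 0.001, -0.0]]
wrist_force: [0.2, -0.1, -0.1]
opening: -0.001
```

```bash
python3 sc.py c "(-8,50)" -.2
```

```text
6.1667 [0.4809 0.3564 0.1872] F [ 0.2 -0.1 -0.1] yaw rel jig -0.3 tip jig [[-43.3  47.8  14.2]]
```

View pics/c.png

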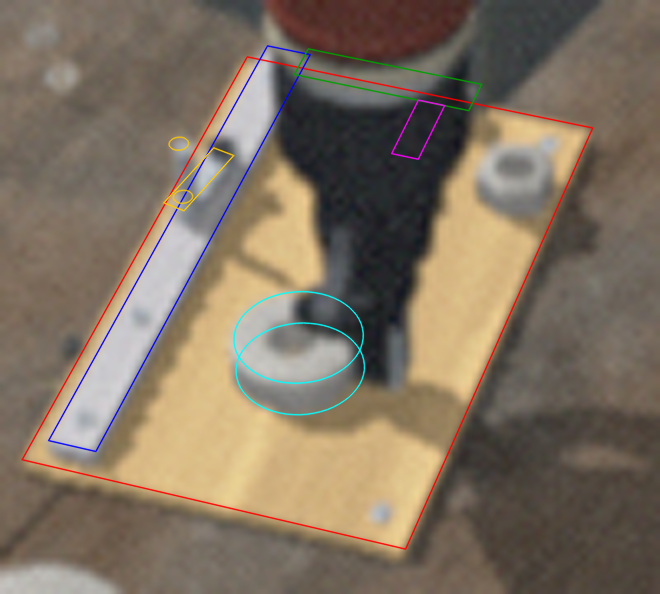

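Call:
step_arm(
  moves=[
    [[4.8,1.3,0],0,-1],
    [[4.8,1.3,0],0,-1],
    [[4.8,1.3,0],0,-1],
    [[4.8,1.3,0],0,-1],
    [[3,0.8,0],0,-1],
    [[0,0,0],0,-1],
    [[0,0,0],0,-1],
  ],
)

```text
clock: 6.8
ee_pos: [0.5024, 0.3622, 0.1872]
ee_rot: [[0.0, 0.967, 0.255], [0.0, 0.255, -0.967], [-1.0, 0.0, -0.0]]
wrist_force: [0.9, 0.1, -0.1]
opening: -0.005
```

```bash
python3 sc.py d "(24,50)" -.2
```

```text
6.8 [0.5024 0.3622 0.1872] F [ 0.9  0.1 -0.1] yaw rel jig -0.3 tip jig [[-21.2  47.9  14.2]]
```

View pics/d.png

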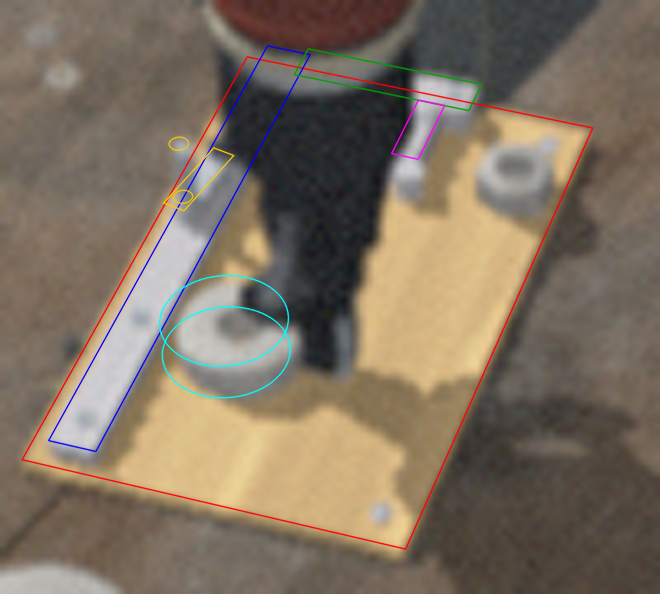

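Call:
step_arm(
  moves=[
    [[2,0.5,0],0,-1],
    [[2,0.5,0],0,-1],
    [[2,0.5,0],0,-1],
    [[0,0,0],0,-1],
    [[0,0,0],0,-1],
  ],
)

```text
clock: 7.27
ee_pos: [0.5083, 0.3637, 0.1872]
ee_rot: [[0.0, 0.967, 0.255], [0.0, 0.255, -0.967], [-1.0, 0.0, -0.0]]
wrist_force: [0.4, 0.2, -0.2]
opening: -0.002
```

Call:
step_arm(
  moves=[
    [[1,0.3,0],0,-1],
    [[0,0,0],0,-1],
  ],
)

```text
clock: 7.43
ee_pos: [0.5091, 0.364, 0.1872]
ee_rot: [[-0.0, 0.967, 0.255], [-0.0, 0.255, -0.967], [-1.0, -0.0, 0.0]]
wrist_force: [-0.6, -0.3, 0.1]
opening: -0.001
```

Call:
step_arm(
  moves=[
    [[1,0.3,0],0,-1],
    [[0,0,0],0,-1],
  ],
)

```text
clock: 7.6
ee_pos: [0.5102, 0.3643, 0.1871]
ee_rot: [[0.0, 0.967, 0.255], [0.0, 0.255, -0.967], [-1.0, 0.0, -0.0]]
wrist_force: [-0.0, 0.0, 0.2]
opening: 0.005
```

```bash
python3 sc.py e "(24,50)" -.2
```

```text
7.6 [0.5102 0.3643 0.1871] F [-0.   0.   0.2] yaw rel jig -0.3 tip jig [[-13.2  47.9  14.1]]
```

View pics/e.png

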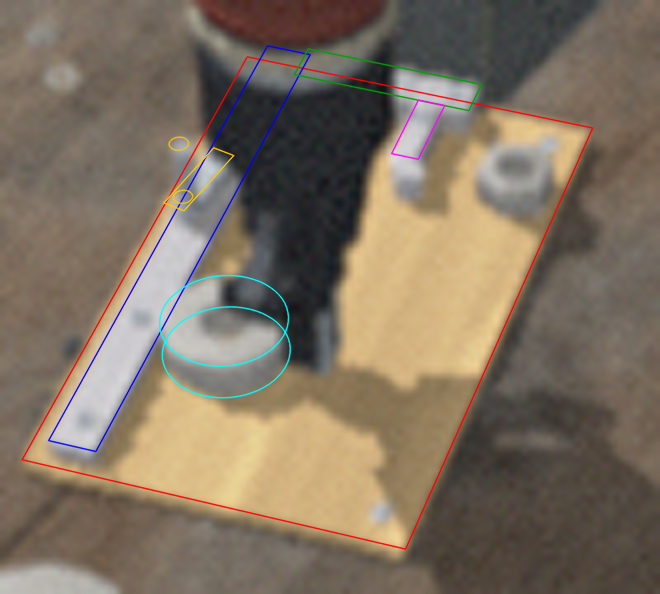

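Nearly at the rail. I'll continue 1 mm at a time until the force rises.

Call:
step_arm(
  moves=[
    [[1,0.3,0],0,-1],
    [[0,0,0],0,-1],
  ],
)

```text
clock: 7.82
ee_pos: [0.5112, 0.3646, 0.1871]
ee_rot: [[0.0, 0.967, 0.255], [0.0, 0.255, -0.967], [-1.0, 0.0, -0.0]]
wrist_force: [0.2, -0.3, 0.5]
opening: -0.0
```

Call:
step_arm(
  moves=[
    [[1,0.3,0],0,-1],
    [[0,0,0],0,-1],
  ],
)

```text
clock: 7.98
ee_pos: [0.512, 0.3648, 0.1871]
ee_rot: [[-0.001, 0.967, 0.255], [-0.0, 0.255, -0.967], [-1.0, -0.001, 0.0]]
wrist_force: [-2.8, -0.5, 1.6]
opening: 0.002
```

Call:
step_arm(
  moves=[
    [[1,0.3,0],0,-1],
    [[0,0,0],0,-1],
  ],
)

```text
clock: 8.15
ee_pos: [0.5124, 0.365, 0.1869]
ee_rot: [[-0.003, 0.967, 0.255], [-0.001, 0.255, -0.967], [-1.0, -0.003, 0.0]]
wrist_force: [-5.0, -0.9, 3.2]
opening: 0.002
```

Call:
step_arm(
  moves=[
    [[-12,-3,0],0,-1],
    [[0,0,40],0,-1],
    [[10,20,0],5,-1],
    [[10,20,0],5,-1],
    [[9,20,0],0,-1],
    [[0,0,0],0,-1],
    [[0,0,-20],0,-1],
    [[0,0,0],0,-1],
  ],
)

```text
clock: 8.82
ee_pos: [0.529, 0.4214, 0.2038]
ee_rot: [[-0.004, 0.908, 0.419], [-0.003, 0.419, -0.908], [-1.0, -0.004, 0.001]]
wrist_force: [-1.7, -0.5, -2.3]
opening: 0.001
```

```bash
python3 sc.py f "(24,48)" -.2;
```

```text
8.8167 [0.529  0.4214 0.2038] F [-1.7 -0.5 -2.3] yaw rel jig 9.7 tip jig [[19.1 97.9 30.8]]
```

View pics/f.png

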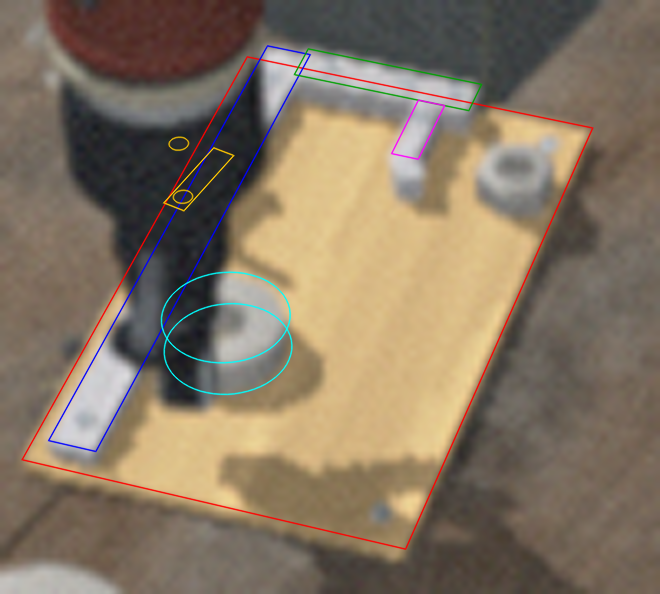

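Call:
step_arm(
  moves=[
    [[0,0,-16],0,-1],
    [[0,0,0],0,-1],
    [[1.3,-4.8,0],0,-1],
    [[1.3,-4.8,0],0,-1],
    [[1.3,-4.8,0],0,-1],
    [[1.3,-4.8,0],0,-1],
    [[1.3,-4.8,0],0,-1],
    [[0,0,0],0,-1],
  ],
)

```text
clock: 9.53
ee_pos: [0.5372, 0.3971, 0.1916]
ee_rot: [[0.001, 0.908, 0.418], [-0.0, 0.418, -0.908], [-1.0, 0.001, 0.0]]
wrist_force: [0.7, -0.3, 0.2]
opening: -0.0
```

```bash
python3 sc.py g "(24,42)" -.2;
```

```text
9.5333 [0.5372 0.3971 0.1916] F [ 0.7 -0.3  0.2] yaw rel jig 9.7 tip jig [[21.5 72.5 18.6]]
```

View pics/g.png

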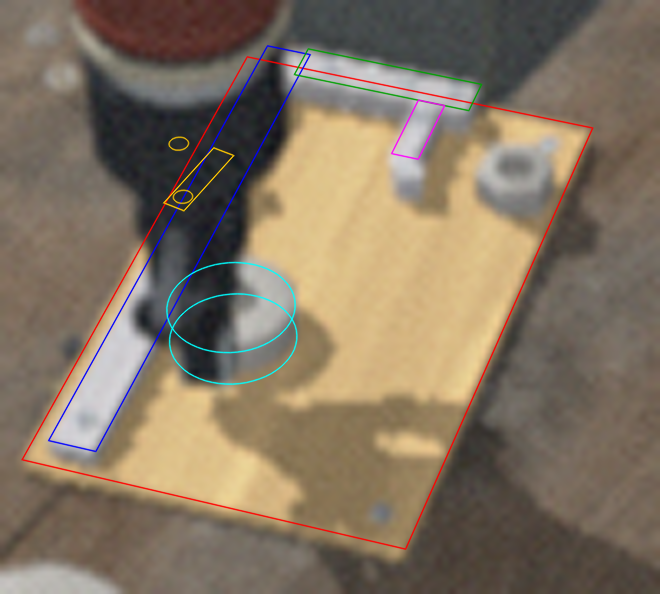

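Call:
step_arm(
  moves=[
    [[1.3,-4.8,-2],0,-1],
    [[1.3,-4.8,-1],0,-1],
    [[1.3,-4.8,0],0,-1],
    [[1.3,-4.8,0],0,-1],
    [[1.3,-4.8,0],0,-1],
    [[1.3,-4.8,0],0,-1],
    [[1.3,-4.8,0],0,-1],
    [[0,0,0],0,-1],
  ],
)

```text
clock: 10.25
ee_pos: [0.5464, 0.3647, 0.1895]
ee_rot: [[0.002, 0.908, 0.419], [0.002, 0.419, -0.908], [-1.0, 0.003, -0.001]]
wrist_force: [-0.6, 2.3, 2.3]
opening: -0.005
```

```bash
python3 sc.py h1 "(24,5)" -.2;
```

```text
10.25 [0.5464 0.3647 0.1895] F [-0.6  2.3  2.3] yaw rel jig 9.7 tip jig [[22.4 39.  16.5]]
```

View pics/h1.png

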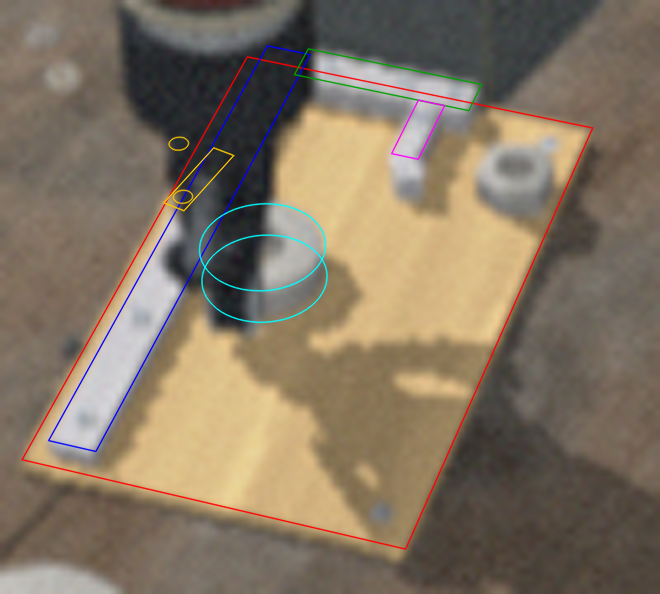

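```bash
python3 - <<'E'
from h import *; import pickle
P=pickle.load(open("P0.pkl","rb"))["top"]
for u in [(306.4,200),(306.4,217)]: print(ray(P,u,.108))
E
```

```text
[0.6049906  0.19608754 0.108     ]
[0.54955849 0.19687685 0.108     ]
```

Call:
step_arm(
  moves=[
    [[1.2,-4.8,0],0,-1],
    [[1.2,-4.8,0],0,-1],
    [[1.2,-4.8,0],0,-1],
    [[1.2,-4.8,0],0,-1],
    [[1.2,-4.8,0],0,-1],
    [[1.2,-4.8,0],0,-1],
    [[1.2,-4.8,0],0,-1],
    [[1.2,-4.8,0],0,-1],
  ],
)

```text
clock: 10.97
ee_pos: [0.5555, 0.3265, 0.1888]
ee_rot: [[0.001, 0.908, 0.419], [0.001, 0.419, -0.908], [-1.0, 0.001, -0.001]]
wrist_force: [-1.7, 4.8, 5.3]
opening: 0.0
```

```bash
python3 sc.py i "(24,-33)" -.2;
```

```text
10.9667 [0.5555 0.3265 0.1888] F [-1.7  4.8  5.3] yaw rel jig 9.7 tip jig [[21.  -0.2 15.8]]
```

View pics/i.png

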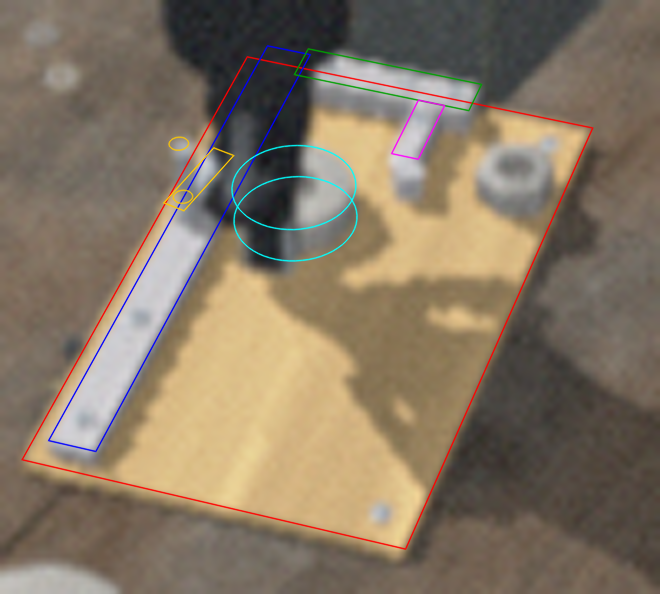

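Call:
step_arm(
  moves=[
    [[0,0,0],0,-1],
    [[0,0,0],0,-1],
  ],
)

```text
clock: 11.18
ee_pos: [0.5553, 0.326, 0.188]
ee_rot: [[0.0, 0.908, 0.419], [-0.0, 0.419, -0.908], [-1.0, -0.0, 0.0]]
wrist_force: [-1.0, 2.7, 2.3]
opening: -0.001
```

```bash
python3 - <<'E'
exec(open("st.py").read())
im=cv2.resize(capture("scene")["color"][250:300,255:320,::-1],None,fx=12,fy=12,interpolation=cv2.INTER_CUBIC);cv2.imwrite("pics/i2.png",im)
E
```

```text
11.1833 [0.5553 0.326  0.188 ] F [-1.   2.7  2.3] yaw rel jig 9.7 tip jig [[20.5 -0.8 15. ]]
```

View pics/i2.png

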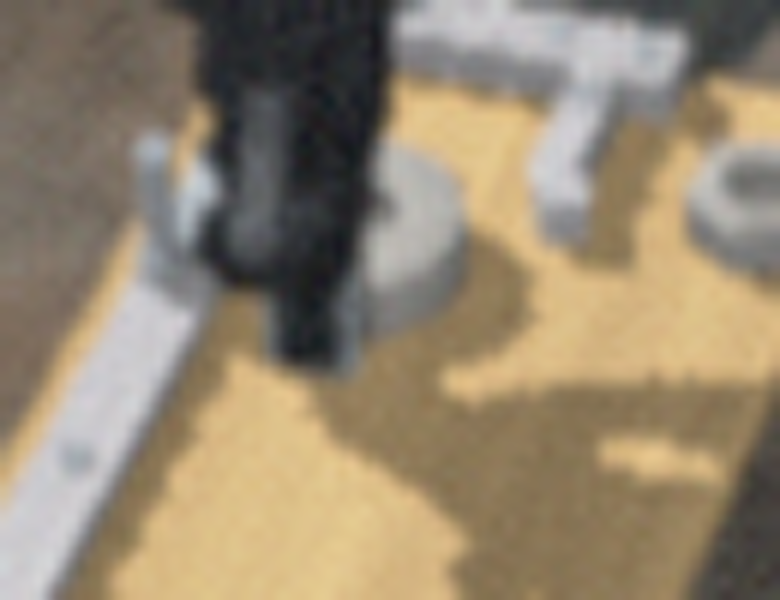

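Call:
step_arm(
  moves=[
    [[-1,3,0],0,-1],
    [[0,0,0],0,-1],
    [[1,-3.9,0],0,-1],
    [[1,-3.9,0],0,-1],
    [[1,-3.9,0],0,-1],
    [[1,-3.9,0],0,-1],
    [[0,0,0],0,-1],
    [[0,0,0],0,-1],
  ],
)

```text
clock: 11.9
ee_pos: [0.5585, 0.313, 0.1882]
ee_rot: [[0.0, 0.908, 0.418], [-0.0, 0.418, -0.908], [-1.0, 0.0, 0.0]]
wrist_force: [0.2, -0.5, -0.2]
opening: -0.004
```

```bash
python3 sc.py j "(24,-47)" -.2;
```

```text
11.9 [0.5585 0.313  0.1882] F [ 0.2 -0.5 -0.2] yaw rel jig 9.7 tip jig [[ 20.3 -14.2  15.2]]
```

View pics/j.png

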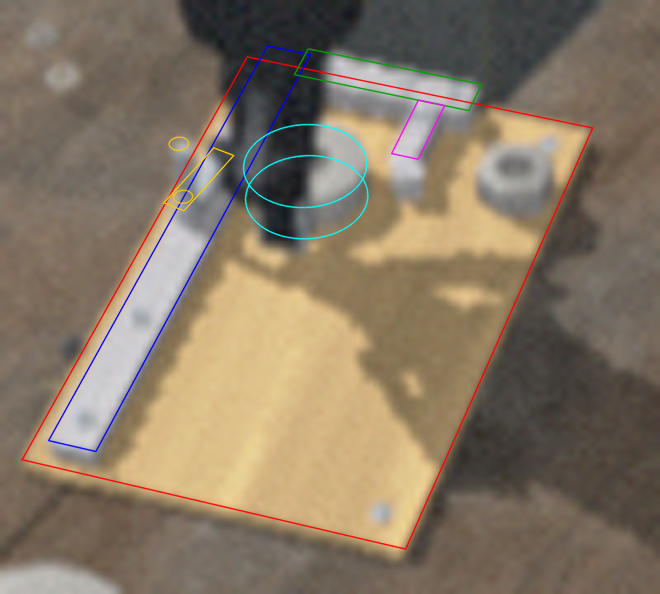

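Call:
step_arm(
  moves=[
    [[1,-3.9,0],0,-1],
    [[1,-3.9,0],0,-1],
    [[1,-3.9,0],0,-1],
    [[1,-3.9,0],0,-1],
    [[1,-3.9,0],0,-1],
    [[1,-3.9,0],0,-1],
    [[0,0,0],0,-1],
    [[0,0,0],0,-1],
  ],
)

```text
clock: 12.62
ee_pos: [0.5644, 0.2897, 0.1881]
ee_rot: [[-0.0, 0.908, 0.418], [-0.0, 0.418, -0.908], [-1.0, -0.0, 0.0]]
wrist_force: [0.4, 0.1, -0.3]
opening: 0.0
```

```bash
python3 sc.py k "(24,-72)" -.2;
```

```text
12.6167 [0.5644 0.2897 0.1881] F [ 0.4  0.1 -0.3] yaw rel jig 9.7 tip jig [[ 19.9 -38.3  15.1]]
```

View pics/k.png

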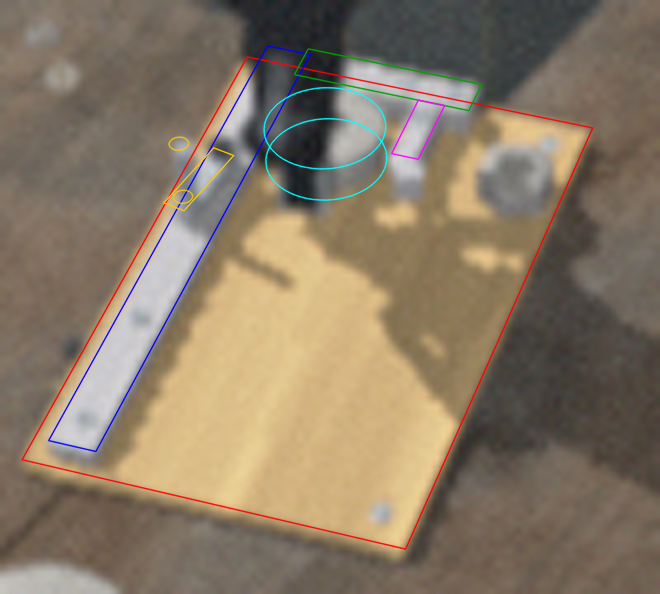

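Call:
step_arm(
  moves=[
    [[0.5,-2,0],0,-1],
    [[0.5,-2,0],0,-1],
    [[0,0,0],0,-1],
    [[0,0,0],0,-1],
  ],
)

```text
clock: 13.0
ee_pos: [0.5653, 0.2861, 0.1881]
ee_rot: [[-0.0, 0.908, 0.419], [-0.0, 0.419, -0.908], [-1.0, -0.0, 0.0]]
wrist_force: [-0.1, -0.3, 0.2]
opening: -0.002
```

Call:
step_arm(
  moves=[
    [[0.3,-1,0],0,-1],
    [[0,0,0],0,-1],
  ],
)

```text
clock: 13.17
ee_pos: [0.5655, 0.2854, 0.1881]
ee_rot: [[-0.0, 0.908, 0.419], [0.001, 0.419, -0.908], [-1.0, 0.0, -0.001]]
wrist_force: [-0.3, 1.6, 0.3]
opening: -0.001
```

Call:
step_arm(
  moves=[
    [[0.3,-1,0],0,-1],
    [[0,0,0],0,-1],
  ],
)

```text
clock: 13.33
ee_pos: [0.5656, 0.2849, 0.1882]
ee_rot: [[-0.0, 0.908, 0.419], [0.002, 0.419, -0.908], [-1.0, 0.0, -0.002]]
wrist_force: [-1.6, 4.7, 0.4]
opening: 0.002
```

Call:
step_arm(
  moves=[
    [[0.3,-1,0],0,-1],
    [[0,0,0],0,-1],
  ],
)

```text
clock: 13.5
ee_pos: [0.5657, 0.2845, 0.1883]
ee_rot: [[-0.001, 0.908, 0.419], [0.003, 0.419, -0.908], [-1.0, 0.001, -0.003]]
wrist_force: [-2.7, 8.2, -0.1]
opening: -0.004
```

Call:
step_arm(
  moves=[
    [[-2,7,0],0,-1],
    [[-2,7,0],0,-1],
    [[0,0,35],0,-1],
    [[0,0,35],0,-1],
    [[0,0,20],0,-1],
    [[-10,38,0],0,-1],
    [[-10,38,0],0,-1],
    [[-10,38,0],0,-1],
  ],
)

```text
clock: 14.17
ee_pos: [0.5324, 0.4121, 0.2794]
ee_rot: [[0.002, 0.909, 0.417], [0.0, 0.417, -0.909], [-1.0, 0.002, 0.0]]
wrist_force: [0.6, -0.2, -0.1]
opening: 0.001
```

```bash
python3 look.py l "(24,-79)" -0.2
```

```text
14.1667 [0.5324 0.4121 0.2794] [ 0.6 -0.2 -0.1] 0.0012127669421946468 tip jig [[ 21.   88.3 106.4]]
```

View pics/l_t.png

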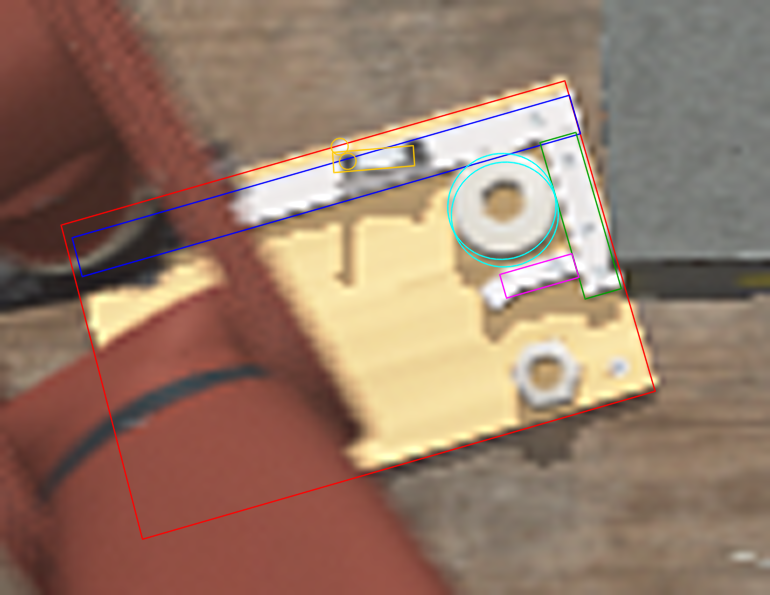

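View pics/l_s.png

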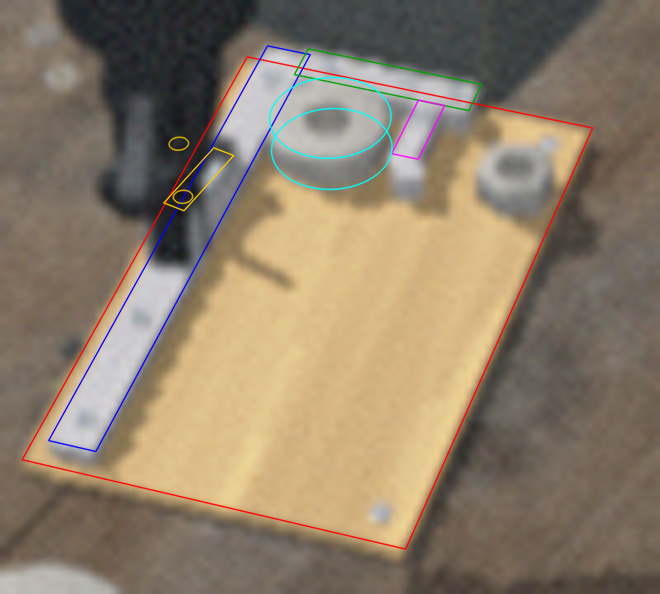

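```bash
python3 - <<'E'
from h import *; import pickle
P=pickle.load(open("P0.pkl","rb")); q=np.load("q.npy")
overlay(P["top"],q,"pics/m_t.png",(255,195,40,30),19,None,kth=-.2)
overlay(P["scene"],q,"pics/m_s.png",(255,250,40,30),19,None,kth=-.2)
E
```

```text
(no output)
```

View pics/m_t.png

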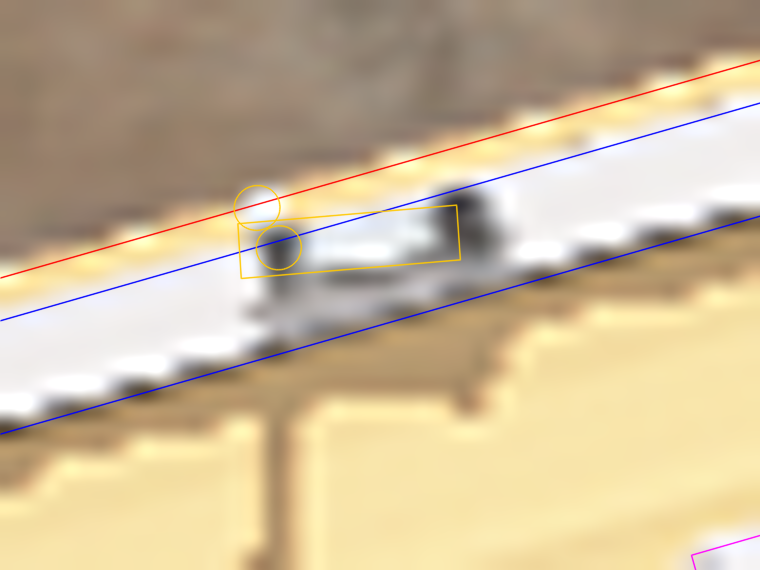

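View pics/m_s.png

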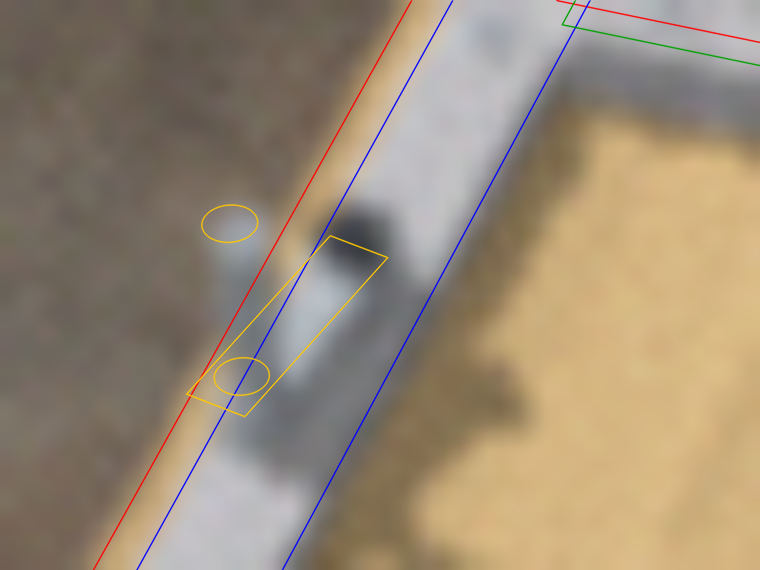

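Call:
step_arm(
  moves=[
    [[32,-27,0],-5,-1],
    [[32,-27,0],-5,-1],
    [[32,-28,0],0,-1],
    [[0,0,0],0,-1],
    [[0,0,-30],0,-1],
    [[0,0,-30],0,-1],
    [[0,0,0],0,-1],
    [[0,0,0],0,-1],
  ],
)

```text
clock: 14.93
ee_pos: [0.626, 0.3292, 0.2154]
ee_rot: [[-0.005, 0.967, 0.255], [-0.003, 0.255, -0.967], [-1.0, -0.006, 0.001]]
wrist_force: [0.2, 0.4, 0.5]
opening: -0.003
```

```bash
python3 sc.py n "(24,-79)" -.2; python3 -c "
from cell import *; print(get_state()['joint_pos'])"
```

```text
14.9333 [0.626  0.3292 0.2154] F [0.2 0.4 0.5] yaw rel jig -0.3 tip jig [[ 88.6 -16.2  42.4]]
[ 2.13826618e+01  3.36379262e+01  8.09208015e+01 -2.12535105e-02
  6.55286799e+01  9.66220188e+01]
```

View pics/n.png

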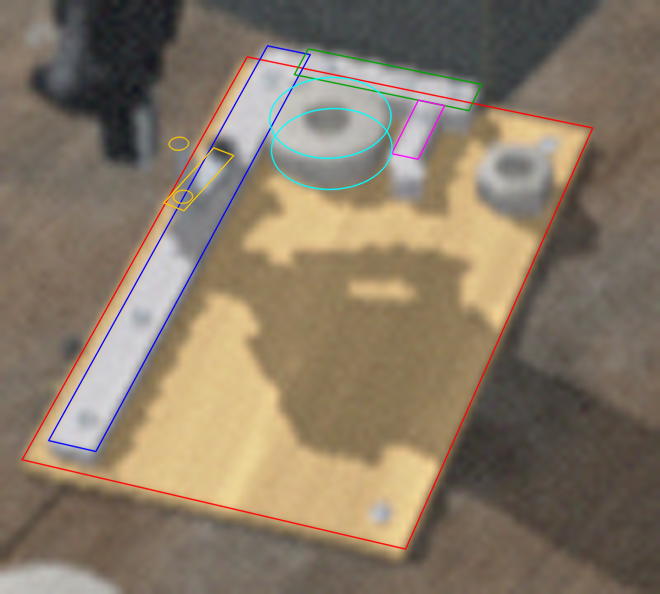

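```bash
python3 - <<'E'
import numpy as np
th=np.radians([-12,-6,0,6,12,18,24,30,36,42,48,54,60,66,72,78,84,90])
C=lambda t:np.array([60-32*np.sin(t)+15*np.cos(t),-45+32*np.cos(t)+15*np.sin(t)])
p=np.array([C(t) for t in th]); p=np.vstack([[88.6,-16.2],p]); a=np.radians(15)
d=np.diff(p,axis=0)@np.array([[np.cos(a),np.sin(a)],[-np.sin(a),np.cos(a)]])
for t,x,c in zip(np.degrees(th),d,p[1:]): print(round(t),np.round(x,1),np.round(c,1))
E
```

```text
-12 [-6.9 -2.5] [ 81.3 -16.8]
-6 [-3.5  1.2] [ 78.3 -14.7]
0 [-3.6  0.8] [ 75. -13.]
6 [-3.7  0.5] [ 71.6 -11.6]
12 [-3.7  0.1] [ 68.  -10.6]
18 [-3.7 -0.3] [64.4 -9.9]
24 [-3.6 -0.7] [60.7 -9.7]
30 [-3.5 -1.1] [57.  -9.8]
36 [-3.4 -1.4] [ 53.3 -10.3]
42 [-3.2 -1.8] [ 49.7 -11.2]
48 [-3.  -2.1] [ 46.3 -12.4]
54 [-2.8 -2.4] [ 42.9 -14.1]
60 [-2.5 -2.7] [ 39.8 -16. ]
66 [-2.2 -2.9] [ 36.9 -18.3]
72 [-1.9 -3.2] [ 34.2 -20.8]
78 [-1.6 -3.3] [ 31.8 -23.7]
84 [-1.2 -3.5] [ 29.7 -26.7]
90 [-0.8 -3.6] [ 28. -30.]
```

Call:
step_arm(
  moves=[
    [[0,0,-8],0,-1],
    [[0,0,0],0,-1],
  ],
)

```text
clock: 15.15
ee_pos: [0.6276, 0.3304, 0.2113]
ee_rot: [[0.002, 0.967, 0.255], [0.001, 0.255, -0.967], [-1.0, 0.002, -0.0]]
wrist_force: [-0.4, -0.1, -0.6]
opening: 0.001
```

Call:
step_arm(
  moves=[
    [[-6.9,-2.5,-3],0,-1],
    [[-3.5,1.2,0],0,-1],
    [[-3.6,0.8,0],0,-1],
    [[-3.7,0.5,0],6,-1],
    [[-3.7,0.1,0],6,-1],
    [[-3.7,-0.3,0],6,-1],
    [[0,0,0],0,-1],
  ],
)

```text
clock: 15.73
ee_pos: [0.6014, 0.3302, 0.2076]
ee_rot: [[0.0, 0.839, 0.545], [0.0, 0.545, -0.839], [-1.0, 0.0, -0.0]]
wrist_force: [-0.1, 0.5, -1.2]
opening: 0.002
```

```bash
python3 sc.py o "(24,-79)" .3
```

```text
15.7333 [0.6014 0.3302 0.2076] F [-0.1  0.5 -1.2] yaw rel jig 18.0 tip jig [[66.2 -8.7 34.6]]
```

View pics/o.png

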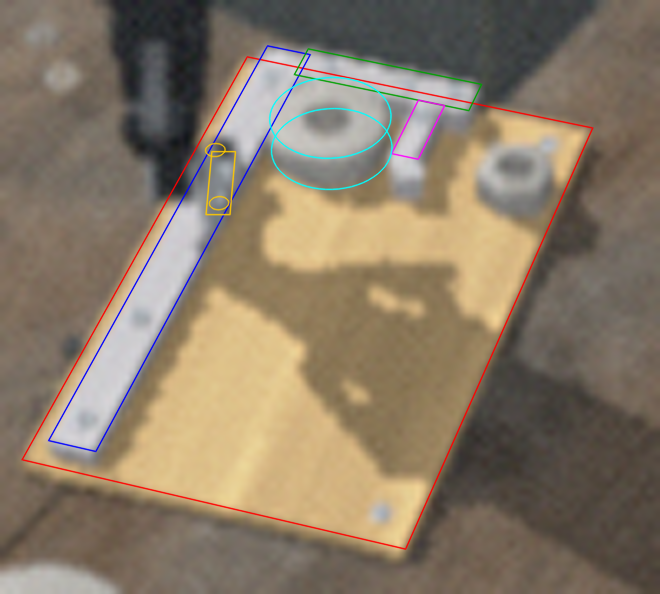

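Call:
step_arm(
  moves=[
    [[-3.6,-0.7,0],6,-1],
    [[-3.5,-1.1,0],6,-1],
    [[-3.4,-1.4,0],6,-1],
    [[-3.2,-1.8,0],6,-1],
    [[-3,-2.1,0],6,-1],
    [[-2.8,-2.4,0],6,-1],
    [[0,0,0],0,-1],
  ],
)

```text
clock: 16.37
ee_pos: [0.5823, 0.3203, 0.2074]
ee_rot: [[-0.0, 0.362, 0.932], [0.0, 0.932, -0.362], [-1.0, 0.0, -0.0]]
wrist_force: [1.3, -0.3, 0.2]
opening: -0.004
```

```bash
python3 sc.py p "(24,-79)" .9
```

```text
16.3667 [0.5823 0.3203 0.2074] F [ 1.3 -0.3  0.2] yaw rel jig 53.8 tip jig [[ 45.1 -13.3  34.4]]
```

View pics/p.png

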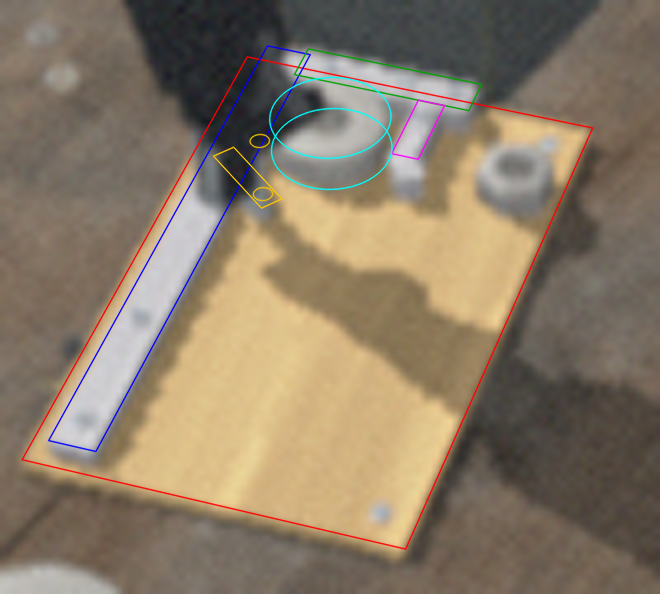

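Call:
step_arm(
  moves=[
    [[-3,-3,0],5,-1],
    [[-2.7,-3.2,0],5,-1],
    [[-2.2,-3.4,0],5,-1],
    [[-1.9,-3.3,0],5,-1],
    [[-1.2,-3.5,0],5,-1],
    [[0,0,0],0,-1],
  ],
)

```text
clock: 16.92
ee_pos: [0.5719, 0.3036, 0.2074]
ee_rot: [[0.001, -0.063, 0.998], [0.0, 0.998, 0.063], [-1.0, -0.0, 0.001]]
wrist_force: [0.0, 0.4, 0.3]
opening: -0.005
```

```bash
python3 sc.py r "(24,-79)" 1.4
```

```text
16.9167 [0.5719 0.3036 0.2074] F [0.  0.4 0.3] yaw rel jig 78.6 tip jig [[ 30.8 -26.8  34.4]]
```

View pics/r.png

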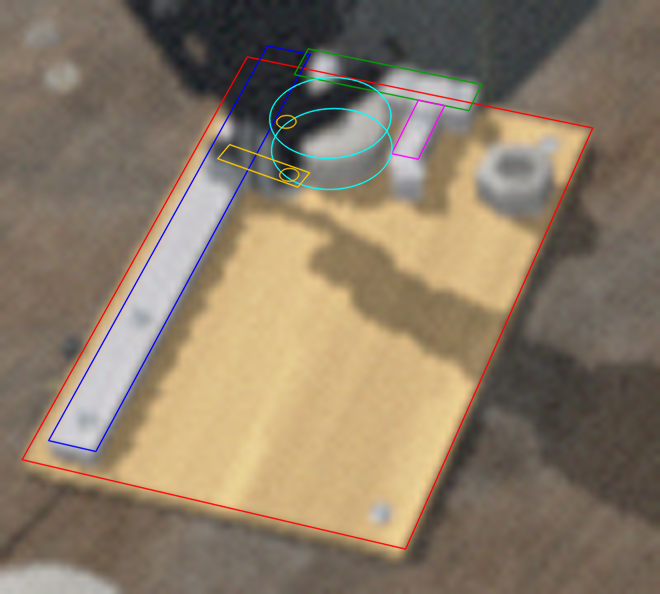

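Call:
step_arm(
  moves=[
    [[0,-1.5,0],0,-1],
    [[0.2,-1.5,0],0,-1],
    [[0,0,0],0,-1],
  ],
)

```text
clock: 17.22
ee_pos: [0.572, 0.3008, 0.2072]
ee_rot: [[0.0, -0.063, 0.998], [0.0, 0.998, 0.063], [-1.0, 0.0, 0.0]]
wrist_force: [-0.3, 0.3, -0.7]
opening: 0.002
```

Call:
step_arm(
  moves=[
    [[0.3,-1,0],0,-1],
    [[0,0,0],0,-1],
  ],
)

```text
clock: 17.38
ee_pos: [0.5722, 0.2999, 0.2071]
ee_rot: [[-0.0, -0.065, 0.998], [-0.0, 0.998, 0.065], [-1.0, -0.0, -0.0]]
wrist_force: [0.2, 1.5, 0.5]
opening: -0.002
```

Call:
step_arm(
  moves=[
    [[0.3,-1,0],0,-1],
    [[0,0,0],0,-1],
  ],
)

```text
clock: 17.55
ee_pos: [0.5724, 0.2989, 0.2071]
ee_rot: [[-0.0, -0.065, 0.998], [0.0, 0.998, 0.065], [-1.0, 0.0, -0.0]]
wrist_force: [-0.5, 1.1, -0.2]
opening: -0.002
```

Call:
step_arm(
  moves=[
    [[0.3,-1,0],0,-1],
    [[0,0,0],0,-1],
  ],
)

```text
clock: 17.72
ee_pos: [0.5725, 0.2984, 0.2071]
ee_rot: [[-0.0, -0.065, 0.998], [0.001, 0.998, 0.065], [-1.0, 0.001, -0.0]]
wrist_force: [-0.4, 4.5, -0.1]
opening: -0.0
```

Call:
step_arm(
  moves=[
    [[0.3,-1,0],0,-1],
    [[0,0,0],0,-1],
  ],
)

```text
clock: 17.88
ee_pos: [0.5725, 0.2981, 0.2071]
ee_rot: [[-0.001, -0.065, 0.998], [0.003, 0.998, 0.065], [-1.0, 0.003, -0.001]]
wrist_force: [-1.7, 7.0, 0.6]
opening: 0.001
```

Call:
step_arm(
  moves=[
    [[-2,8,0],0,-1],
    [[-3,12,0],0,-1],
    [[0,0,35],0,-1],
    [[0,0,35],0,-1],
    [[-20,36,10],0,-1],
    [[-20,36,10],0,-1],
    [[-20,36,0],0,-1],
    [[0,0,0],0,-1],
  ],
)

```text
clock: 18.55
ee_pos: [0.5049, 0.4299, 0.2984]
ee_rot: [[0.001, -0.071, 0.997], [0.004, 0.997, 0.071], [-1.0, 0.004, 0.001]]
wrist_force: [-0.7, -0.6, -0.1]
opening: -0.003
```

```bash
python3 look.py s "(24,-79)" 1.57; python3 - <<'E'
import cv2
for n,w in(("t",(380,60,280,240)),("s",(200,40,300,200))):
    x,y,a,b=w; im=cv2.imread(f"pics/s_{n}.png")[y:y+b,x:x+a]; cv2.imwrite(f"pics/s2_{n}.png",cv2.resize(im,None,fx=2.5,fy=2.5))
E
```

```text
18.55 [0.5049 0.4299 0.2984] [-0.7 -0.6 -0.1] -0.0027637366235161694 tip jig [[ -0.9 113.2 125.4]]
```

View pics/s_t.png

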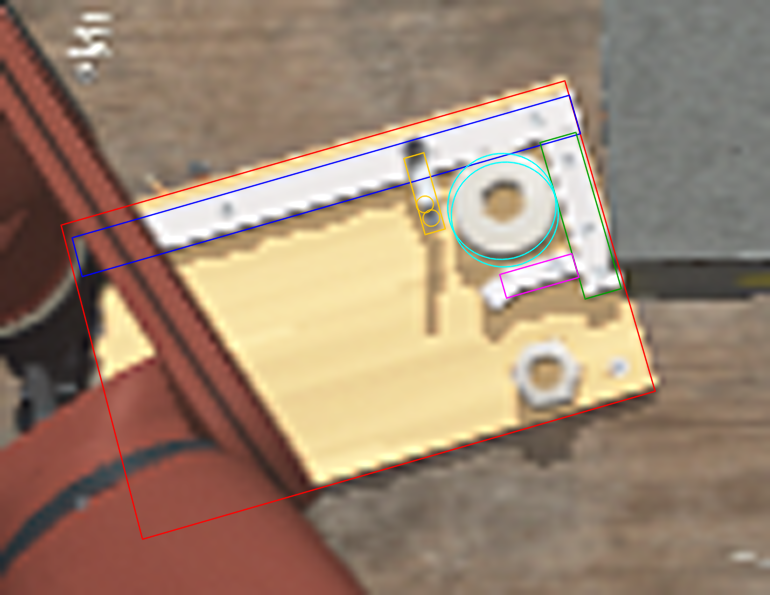

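View pics/s2_s.png

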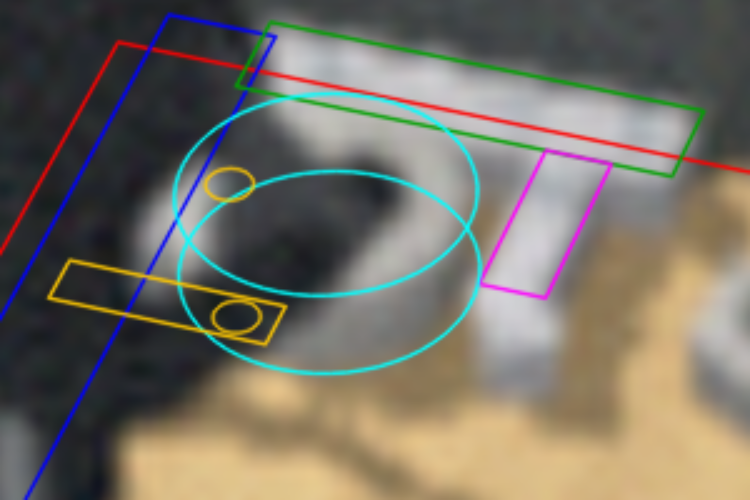

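Call:
step_arm(
  moves=[
    [[-20,40,10],0,-1],
    [[-20,40,10],0,-1],
    [[-20,40,0],0,-1],
    [[0,0,0],0,-1],
    [[0,0,0],0,-1],
  ],
)

```text
clock: 19.07
ee_pos: [0.453, 0.5347, 0.3144]
ee_rot: [[0.0, -0.068, 0.998], [-0.001, 0.998, 0.068], [-1.0, -0.001, -0.0]]
wrist_force: [-0.1, -1.0, -0.9]
opening: -0.0
```

```bash
python3 - <<'E'
exec(open("st.py").read())
t=capture("top"); s=capture("scene")
cv2.imwrite("pics/u_t.png",cv2.resize(t["color"][185:255,250:320,::-1],None,fx=8,fy=8,interpolation=cv2.INTER_CUBIC))
cv2.imwrite("pics/u_s.png",cv2.resize(s["color"][235:305,250:340,::-1],None,fx=8,fy=8,interpolation=cv2.INTER_CUBIC))
E
```

```text
19.0667 [0.453  0.5347 0.3144] F [-0.1 -1.  -0.9] yaw rel jig 78.9 tip jig [[-24.2 227.1 141.4]]
```

View pics/u_t.png

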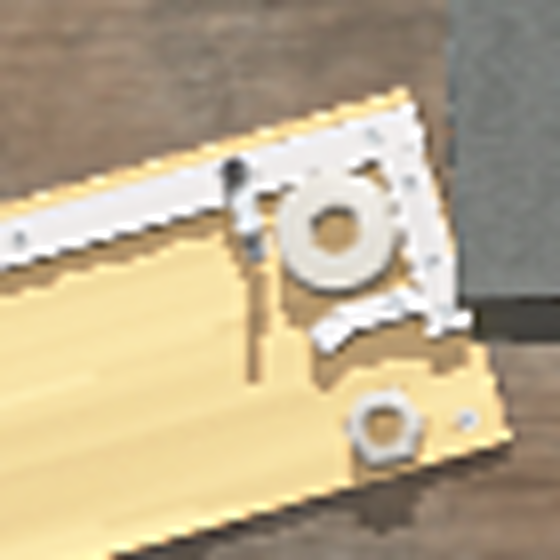

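View pics/u_s.png

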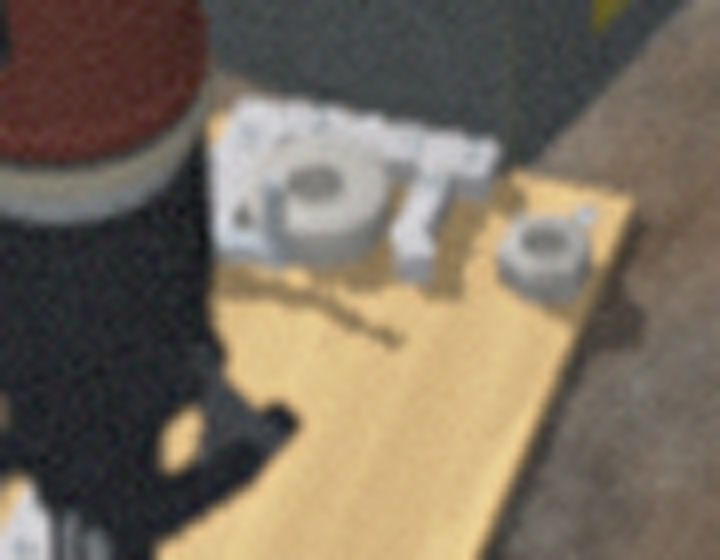

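The top view shows the bearing at (333,230) against both rail and stop. The keeper and peg, at about (250,225), lie straight across behind it, and the nut has not moved. Handing in.

```bash
python3 -c "
from cell import *
print(order.close_job(), get_state()['clock'])"
```

```text
the job is handed in; nothing more can be done
the job is handed in; nothing more can be done
```

I pushed the bearing straight over to the rail with the closed fingertips and slid it along the rail into the pocket. I then pushed the keeper's peg round until the keeper reached its end stop. The job was handed in at about 19 s, with the gripper well clear of everything.

**Forces:** contact with the rail showed at about 5 N, with the stop at about 8 N, and the keeper's end stop at about 7 N.

**Last checks:** the final top view shows the bearing touching rail and stop, the keeper straight across behind it (about 1.57), and the nut where it was. The scene view agrees, though the gripper covers part of it. I did not measure the screwdriver and wrench again, but the arm never worked near them.

**Disagreements:**
- The two cameras' fits of the jig differed by about 4 mm. I used the joint fit and let the contact forces decide.
- Contact at the rail came about 2 mm later than that fit predicted, and at the stop within about 2 mm.
- During the slide, the fingertip pressed down on the bearing with up to about 5 N because I had lowered it while in contact. I backed off 3 mm to relieve that and went on with almost no force.

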